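# Hang the caddy on its rail and hold the bin lid half open

### The arm

A 6-joint arm with a two-finger parallel gripper is mounted at the origin on the work surface; the furniture and walls round the work are solid. World frame = base frame: x ahead of the robot, y to its left, z up, the work surface at z = 0. Lengths are in m, angles in degrees, forces in N, time in s.
With the tool pointing down it reaches from about 0.4 to 0.825 m from the base axis. Payload 7 kg.
Tool frame: the origin (TCP) lies between the finger pads; the fingertips stand 19 mm ahead of it and the grasp point (between the pads) is the TCP; z points along the fingers, y is the line along which they close (so a half turn about z gives the same grasp; the last joint's range is limited). The gripper opens to 88 mm and grips with 3 to 60 N. Pads are 19 mm wide; open, the fingers measure 130 mm over their backs; the gripper's body (78 mm by 193 mm) begins 47 mm behind the grasp point.
Start: joints at [80.22, 20.546, 0.682, 0, -70.136, -16.507], TCP at [0.299, 0.605, 0.246] pointing down, gripper open.
Joint ranges: [-176.03, 176.03], [-82.01, 121.73], [-58.28, 71.71], [-173.87, 95.51], [-174.79, -0.11], [-173.66, 173.66]. Speed limits (degrees/s): [136.94, 136.94, 172.46, 180, 180, 180].

### API

Orientations are given as [roll, pitch, yaw] about the fixed x, y, z axes, in that order (R = Rz(yaw) Ry(pitch) Rx(roll)).
In Python, from plant import r gives the robot as it stands. The module is installed in compiled form; this text tells all that it offers.
- The arm moves only by the shell command python3 -m pendant 'ROWS' [OPENING] [FORCE]. ROWS is JSON, a list of rows, each a list of 6 numbers: the shift along the tool's x, y, z in mm, then the turn, a rotation vector about the tool's x, y, z in rad. In form: [[tx, ty, tz, wx, wy, wz], ...]. A call has 1 to 20 rows; each row is the pose to reach, as a shift and turn from the pose commanded when the call began, along the tool's axes at that moment; what a row does not reach only later rows make up. A row lasts 1/8 s, in which the tool goes at most 62.5 mm and 10.7 degrees, less where a joint would pass 70% of its speed; a pose out of reach is approached as far as the arm can. A call with a gripper value outside its range is refused whole. OPENING is the finger opening in mm, from 0 to 87.6, set as the call begins (- or left out, the last holds). The fingers move at their own pace and stop on an object; FORCE is the grip in N (left out, the last holds). Time passes only in rows, so rows that repeat a pose let the fingers close. It gives the time, the measured TCP pose, the force, the opening and the grip force at its end, in the units of the state.
- r.get_state(): the state, without advancing time (a new reading comes with each control period).
- r.capture(name): name is "side" or "top"; returns the picture (480x640x3 uint8, red, green, blue); there is no depth.
- r.camera_params(name): a dict with "mtx" (3x3 intrinsics, pixels), "rvec" (rotation vector, rad) and "tvec" (3), from world to camera coordinates, as OpenCV has them. Camera axes: x right, y down, z forward; pixel columns grow to the right and rows downward; lengths in m; the calibration is good to about 2 mm. A picture is of the moment at which its call begins. camera_params takes no time and is no camera call.
- r.close_job(): hands the job in; it is judged then, once.
The state is a dict: "time_s": time; "joints": joint angles; "qd": joint speeds; "joint_torque": joint torques, N m; "tcp_pos": TCP position; "eef_rot": TCP orientation; "contact_force": force on the tool from outside, world axes, zero at the start; "moment": the same for the moment, N m; "gripper_width": finger opening in m; "gripper_force": force on a finger pad.
Only numpy, scipy, OpenCV 4.12 (cv2) and the standard library are available. Lean on these libraries where they do the work, as an engineer would, in place of code of your own. Each camera call takes 0.05 s, during which the arm holds its last target. There are 200 camera calls.

### The job

The hang-on caddy has been left on the lid of the storage bin: pick it up and hook it over the rail, well clear of the stop collar, slide it along the rail until it meets the stop collar, and let go of it. Then raise the bin lid by its bow handle to 45 degrees (half way to upright) and keep holding it steady there, so that a pupil can take out the pastry cutters: the lid falls shut if released, so finish while still holding it. Do not tip the caddy over on the way, and leave the spice jar, the tin and the kitchen timer where they stand.

Things in the scene. Friction and masses are not known exactly. Their poses are not given: they have to be found in the camera images.
- bin: White open-topped storage bin, fixed, 170 (x) x 200 (y) x 100 mm high, 4 mm walls, with a flat aluminium lid hinged on its far (+x) top edge. Origin: centre of its underside; x points from the handle side to the hinge side, y along the hinge, z up. Two pastry cutters are fixed inside.
- bin_hinge (a point): Hinge line of the lid, its middle: on the bin at x = +85, z = 100 mm; the lid turns about the bin's y axis here.
- bin_handle (a point): Middle of the bar of the lid's bow handle: a round steel bar 12 mm thick, 80 mm long between two 12 mm legs, parallel to the hinge. It is 157 mm from the hinge towards the lid's front and 43 mm above the lid's underside (lid 8 mm thick; 29 mm free under the bar). With the lid shut it is at x = -72, z = 143 mm on the bin.
- bin_lid (a joint): Lid angle in rad: 0 shut, grows as the front edge rises, 0.785 = 45 degrees, stops at 1.9. The lid weighs 0.4 kg, turns freely and falls shut when let go (below about 1.5 rad).
- rail: Rail stand, fixed: steel base plate 120 x 260 x 8 mm, posts 14 mm thick at y = +-120 mm, between them a round rail 10 mm thick along y, axis at x = 0, z = 160 mm. Below it a second 10 mm bar at x = -6, z = 105 mm keeps what hangs there about upright. Origin: underside, below the rail's middle; the caddy hangs on the -x side (towards the robot); z up; yaw within 15 degrees of the robot's axes.
- rail_mid (a point): Middle of the rail, on its axis; its axes are as the rail stand's.
- stop_face (a point): Centre of the -y face of the stop collar, a dark ring 26 mm in diameter and 12 mm wide set on the +y half of the rail (different place each time). It is clamped: it slips only if pushed with over 60 N. Its axes are as the rail stand's.
- caddy: Steel caddy, 0.15 kg: open cup 50 (x) x 60 (y) x 80 mm high, rigid 3 mm walls. From its +x rim a 60 mm wide flange goes out 29 mm and turns down 25 mm: a hook, open below, with a 26 mm gap (x = 25 to 51). Origin: centre of its underside. Starts upright on the lid, hook to the hinge; grip across y. Hung up: axes as the rail stand's, origin there at x = -46 to -36, z = 88 mm.
- caddy_hook (a point): Middle of the underside of the caddy's flange (caddy x = +38, y = 0, z = 77 mm): rests on the top of the rail when hung.
- spice_jar: Bystander: glass spice jar, 45 mm across, 105 mm high, upright; origin at its underside.
- tin: Bystander: food tin, 57 mm across, 72 mm high, upright; origin at its underside.
- timer: Bystander: round kitchen timer, 68 mm across, 57 mm high; origin at its underside.
Not all that is in view belongs to the job. Leave any blue look-alike of the caddy alone.

How it is judged (in metres and radians):
On the way, in this order (a step that is already met when the one before it is completed fails the run):
1. the caddy's hook is over the rail (lip behind it), more than 15 mm short of the stop collar (x of caddy_hook in the frame of rail between -0.018 and 0.018 m and z of caddy_hook in the frame of rail between 0.158 and 0.18 m and y of caddy_hook in the frame of rail between -0.11 and 0.11 m and angle between caddy's own z axis and vertical below 0.35 rad and angle between the y axis of caddy and the y axis of rail, either way round below 0.3 rad and y of caddy_hook in the frame of stop_face below -0.045 m), for 0.1 s.
2. the caddy hangs on the rail against the stop collar (within 6 mm) and is let go (x of caddy_hook in the frame of rail between -0.018 and 0.018 m and z of caddy_hook in the frame of rail between 0.158 and 0.176 m and y of caddy_hook in the frame of rail between -0.11 and 0.11 m and angle between caddy's own z axis and vertical below 0.35 rad and angle between the y axis of caddy and the y axis of rail, either way round below 0.3 rad and contact force between caddy and rail above 0.4 N and y of caddy_hook in the frame of stop_face above -0.036 m and contact force between the fingers and caddy below 0.1 N), for 0.2 s.
At the end, for the whole second after the job is handed in: The caddy hangs upright (within 20 degrees) by its hook on the rail, its side within 6 mm of the stop collar, and is not touched; the robot's fingers hold the lid still at 45 degrees, give or take 6, and nothing else props it (all of step 2 and value of joint bin_lid between 0.68 and 0.89 rad and velocity of joint bin_lid between -0.05 and 0.05 rad/s and contact force between the fingers and bin above 0.4 N and contact force between bin and caddy below 0.1 N and contact force between bin and spice_jar below 0.1 N and contact force between bin and tin below 0.1 N and contact force between bin and timer below 0.1 N); the arm keeps its last pose, push and grip.
It fails at once if the caddy is tipped over (more than 50 degrees) (angle between caddy's own z axis and vertical above 0.87 rad).
It fails at once if the spice jar is moved by more than 20 mm (distance of spice_jar from where it was at the start of the episode above 0.02 m).
It fails at once if the tin is moved by more than 20 mm (distance of tin from where it was at the start of the episode above 0.02 m).
It fails at once if the kitchen timer is moved by more than 20 mm (distance of timer from where it was at the start of the episode above 0.02 m).
It also fails if it takes over 64 s, if anything falls off the work surface, if the arm or the gripper's body presses on something with over 40 N, if the wrist force passes 120 N, or if a joint passes its speed limit or range.

## Working session

There is one attempt and no reset: what is moved stays moved. The work goes in short steps, Python scripts to look and compute and a shell command to move; the robot and the scene stay as the last step left them, time stands still between calls to the robot, and variables do not carry over. Pictures are saved under pics/ and viewed, at most 10 in all, crops included, and the job is handed in when it is done.

```bash
mkdir -p pics; python3 - <<'E'
from plant import r
import cv2
for n in("side","top"):
    im=r.capture(n); cv2.imwrite(f"pics/{n}0.png",im[:,:,::-1])
    p=r.camera_params(n); R=cv2.Rodrigues(p["rvec"])[0]; print(n,p["mtx"].round(1).tolist(),(-R.T@p["tvec"].ravel()).round(3),R.round(2).tolist())
s=r.get_state();print(s)
E
```

```text
side [[508.9, 0.0, 317.4], [0.0, 508.9, 233.2], [0.0, 0.0, 1.0]] [1.326 0.14  0.902] [[-0.22, 0.98, -0.01], [0.67, 0.14, -0.72], [-0.71, -0.16, -0.69]]
top [[529.5, 0.0, 317.5], [0.0, 529.5, 235.4], [0.0, 0.0, 1.0]] [ 0.462 -0.057  1.514] [[-0.0, -1.0, -0.01], [-1.0, 0.0, -0.04], [0.04, 0.01, -1.0]]
{'time_s': 0.1, 'joints': array([ 8.02205067e+01,  2.05857560e+01,  6.39542367e-01, -1.77008503e-02,
       -7.01366063e+01, -1.65057880e+01]), 'qd': array([ 0.05184109, -0.16012054,  0.2459494 ,  0.18688043, -0.0504743 ,
        0.06078276]), 'joint_torque': array([-1.00584268e-03, -5.84162629e+01,  2.93749255e+01,  7.01528192e+00,
        1.01769750e-02, -5.30479656e-05]), 'tcp_pos': array([0.29876989, 0.60481958, 0.2447382 ]), 'eef_rot': array([ 1.79915865e+02, -7.57703026e-03, -2.62913022e+01]), 'contact_force': array([ 0.41968577, -0.48618884, -0.70890481]), 'moment': array([-0.02027336,  0.01801683, -0.01571008]), 'gripper_force': 0.0, 'gripper_width': 0.08786889108585622}
```

View pics/side0.png

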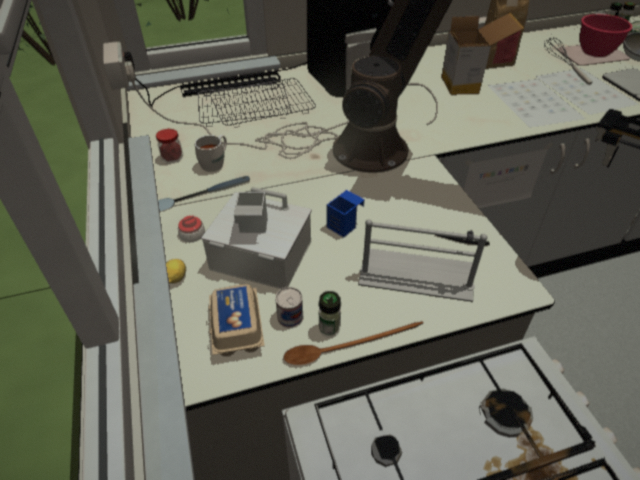

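View pics/top0.png

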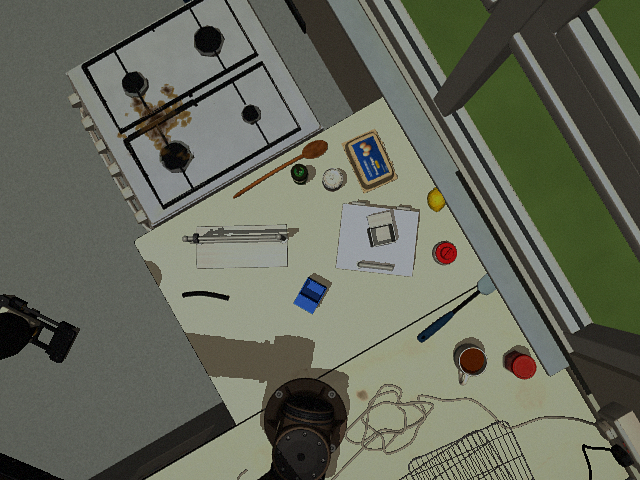

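Side view: the bin is at about (258,235) with the caddy on its lid (250,212) and the handle at (272,197). The rail stand is at (420,255), with the collar near (465,238). The blue look-alike is at (345,213), the tin at (289,306), the jar at (330,312) and the timer at (190,228). Top view: rail at (240,237), bin at (377,240). I'll enlarge the parts that matter.

```bash
python3 - <<'E'
import cv2,numpy as np
t=cv2.imread("pics/top0.png");s=cv2.imread("pics/side0.png")
f=lambda im,x,y,w,h:cv2.resize(im[y:y+h,x:x+w],(400,300),interpolation=cv2.INTER_CUBIC)
cv2.imwrite("pics/z.png",np.vstack([np.hstack([f(t,175,205,128,96),f(t,325,190,112,84)]),np.hstack([f(s,355,205,144,108),f(s,200,180,120,90)])]))
E
```

```text
(no output)
```

View pics/z.png

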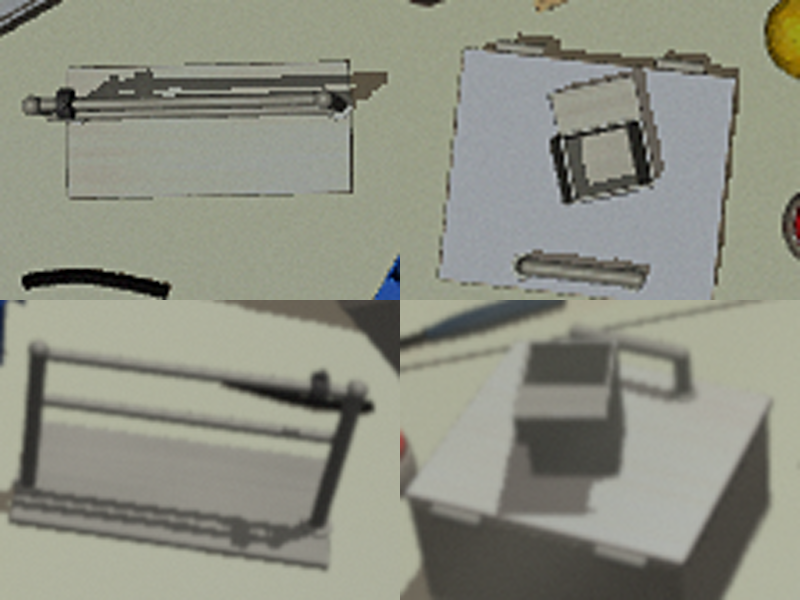

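Top left: rail posts' tops and the dark collar next to the left (+y) post. Top right: caddy cup with flange towards the hinge, bow handle below. The lower row shows the same from the side. Now I'll triangulate the corresponding points.

```bash
cat > h.py <<'E'
from plant import r
import cv2,numpy as np
def PM(n):
    p=r.camera_params(n);return p["mtx"]@np.hstack([cv2.Rodrigues(p["rvec"])[0],np.reshape(p["tvec"],(3,1))])
def tri(a,b):
    X=cv2.triangulatePoints(PM("top"),PM("side"),np.array(a,float),np.array(b,float));X=X[:3,0]/X[3,0]
    e=[np.linalg.norm((q:=PM(n)@np.r_[X,1])[:2]/q[2]-u) for n,u in(("top",a),("side",b))]
    return X,e
def ray(n,u,z):
    P=PM(n);c=-np.linalg.solve(P[:,:3],P[:,3]);d=np.linalg.solve(P[:,:3],np.r_[u,1]);return c+d*(z-c[2])/d[2]
E
python3 - <<'E'
from h import *
T1=lambda x,y:(x/3.125+175,y/3.125+205); T2=lambda x,y:((x-400)/3.571+325,y/3.571+190)
S1=lambda x,y:(x/2.778+355,(y-300)/2.778+205); S2=lambda x,y:((x-400)/3.333+200,(y-300)/3.333+180)
pts=dict(postP=(T1(30,104),S1(357,388)),postN=(T1(325,100),S1(38,347)),collar=(T1(65,103),S1(320,384)),
hP=(T2(522,265),S2(686,354)),hN=(T2(645,275),S2(578,331)),
flP=(T2(548,93),S2(605,417)),flN=(T2(635,72),S2(515,415)),rimP=(T2(568,200),S2(615,345)),rimN=(T2(655,183),S2(530,343)),
lidFP=(T2(441,280),S2(769,400)),lidBP=(T2(463,48),S2(685,560)),lidBN=(T2(736,70),S2(410,492)))
X={}
for k,(a,b) in pts.items():
    X[k],e=tri(a,b);print(k,X[k].round(4),np.round(e,1))
ang=lambda a,b:np.degrees(np.arctan2(*(X[a]-X[b])[[1,0]]))-90
print("yaw rail %.1f handle %.1f flange %.1f rim %.1f lidB %.1f"%tuple(ang(*p) for p in(("postP","postN"),("hP","hN"),("flP","flN"),("rimP","rimN"),("lidBP","lidBN"))))
print("len",[np.linalg.norm(X[a]-X[b]).round(3) for a,b in(("postP","postN"),("hP","hN"),("flP","flN"),("rimP","rimN"),("flP","rimP"),("lidBP","lidBN"))])
for n,u in(("postP",T1(30,104)),("postN",T1(325,100)),("collar",T1(65,103))): print(n,ray("top",u,.165).round(4))
E
```

```text
postP [0.5055 0.3031 0.163 ] [0.4 0.5]
postN [0.5083 0.0617 0.161 ] [0.6 0.7]
collar [0.5063 0.2753 0.1622] [0.7 0.9]
hP [ 0.438  -0.1443  0.1411] [0.6 0.7]
hN [ 0.4298 -0.2303  0.1412] [1.8 2.1]
flP [ 0.5599 -0.1613  0.1841] [0.2 0.3]
flN [ 0.5735 -0.2198  0.1868] [1.3 1.6]
rimP [ 0.485  -0.1764  0.1811] [0.3 0.3]
rimN [ 0.4961 -0.2354  0.1818] [0.7 0.8]
lidFP [ 0.4263 -0.087   0.0986] [0.4 0.5]
lidBP [ 0.5993 -0.1031  0.105 ] [0.7 0.9]
lidBN [ 0.581  -0.3033  0.1086] [1.7 2.1]
yaw rail 0.7 handle -5.5 flange 13.1 rim 10.7 lidB -5.2
len [np.float64(0.241), np.float64(0.086), np.float64(0.06), np.float64(0.06), np.float64(0.077), np.float64(0.201)]
postP [0.5055 0.3016 0.165 ]
postN [0.5084 0.0598 0.165 ]
collar [0.5063 0.2729 0.165 ]
```

```bash
cat >> h.py <<'E'
from scipy.spatial.transform import Rotation as Ro
def rel(*tg):
    s=r.get_state();R0=Ro.from_euler('xyz',s["eef_rot"],degrees=True)
    print("t",round(s["time_s"],2),"tcp",s["tcp_pos"].round(4),"rot",s["eef_rot"].round(1),"F",s["contact_force"].round(1),"w",round(s["gripper_width"]*1e3,1),"g",round(s["gripper_force"],1),"j",s["joints"].round(0))
    for p,e in tg:
        w=(R0.inv()*Ro.from_euler('xyz',e,degrees=True)).as_rotvec()
        print(p,"->",(R0.inv().apply(np.array(p)-s["tcp_pos"])*1e3).round(1).tolist(),w.round(3).tolist())
E
python3 -c "
from h import *
rel(([.45,.4,.33],[180,0,-10]),([.5,.1,.33],[180,0,5]),([.5145,-.201,.33],[180,0,12]),([.5145,-.201,.26],[180,0,12]))"
```

```text
t 0.1 tcp [0.2988 0.6048 0.2447] rot [179.9  -0.  -26.3] F [ 0.4 -0.5 -0.7] w 87.9 g 0.0 j [ 80.  21.   1.  -0. -70. -17.]
[0.45, 0.4, 0.33] -> [226.3, 116.8, -85.1] [0.001, 0.0, -0.284]
[0.5, 0.1, 0.33] -> [404.0, 363.6, -84.7] [0.001, 0.0, -0.546]
[0.5145, -0.201, 0.33] -> [550.4, 627.0, -84.3] [0.001, 0.0, -0.668]
[0.5145, -0.201, 0.26] -> [550.3, 626.9, -14.3] [0.001, 0.0, -0.668]
```

```bash
python3 -m pendant '[[50,26,-85,0,0,-0.06],[100,52,-85,0,0,-0.13],[150,78,-85,0,0,-0.2],[226,117,-85,0,0,-0.28],[226,117,-85,0,0,-0.28],[260,165,-85,0,0,-0.34],[295,215,-85,0,0,-0.4],[330,265,-85,0,0,-0.45],[365,315,-85,0,0,-0.5],[404,364,-85,0,0,-0.55],[434,418,-85,0,0,-0.59],[463,470,-85,0,0,-0.62],[492,522,-85,0,0,-0.65],[521,575,-85,0,0,-0.67],[550,627,-85,0,0,-0.67],[550,627,-85,0,0,-0.67],[550,627,-50,0,0,-0.67],[550,627,-15,0,0,-0.67],[550,627,-15,0,0,-0.67],[550,627,-15,0,0,-0.67]]' 87.6; python3 -c "
from h import *
rel(([.5145,-.201,.26],[180,0,12]),([.5145,-.201,.166],[180,0,12]))
cv2.imwrite('pics/a.png',np.hstack([cv2.resize(r.capture(n)[y:y+150,x:x+100],(400,600))for n,x,y in(('top',325,165),('side',205,120))])[:,:,::-1])"
```

```text
time_s: 2.6
tcp_pos: [0.5151, -0.2003, 0.262]
eef_rot: [179.9, -0.1, 12.2]
contact_force: [-0.5, 0.7, 0.0]
gripper_width: 0.0874
gripper_force: 0.0
t 2.6 tcp [ 0.5151 -0.2003  0.262 ] rot [ 1.799e+02 -1.000e-01  1.220e+01] F [-0.5  0.7  0. ] w 87.4 g 0.0 j [ -1.   8. -14.   0. -68. 103.]
[0.5145, -0.201, 0.26] -> [-0.7, 0.5, 2.0] [0.001, -0.001, 0.003]
[0.5145, -0.201, 0.166] -> [-0.8, 0.4, 96.0] [0.001, -0.001, 0.003]
```

View pics/a.png

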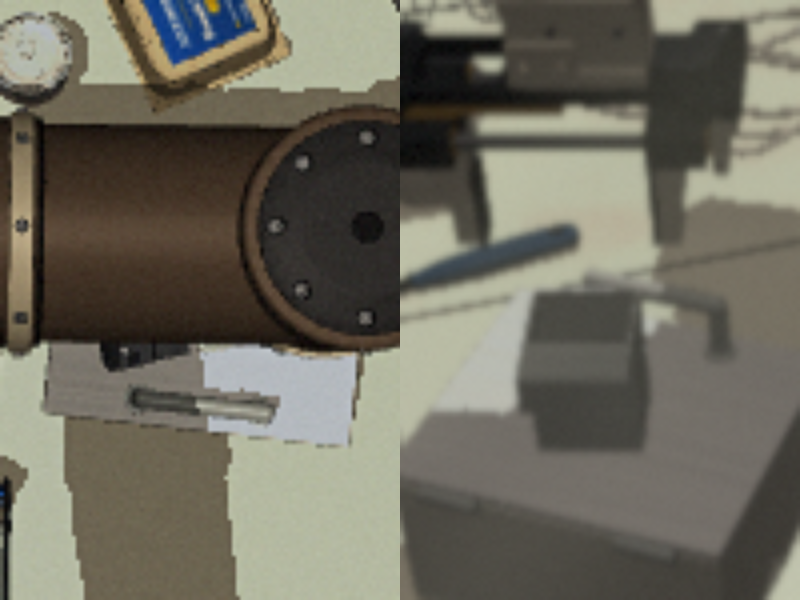

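The fingers, at (470,200) and (668,200) in the right crop, straddle the caddy, so I go down and grip.

```bash
python3 -m pendant '[[-1,0,25,0,0,0],[-1,0,50,0,0,0],[-1,0,75,0,0,0],[-1,0,96,0,0,0],[-1,0,96,0,0,0],[-1,0,96,0,0,0]]' && python3 -m pendant '[[0,0,0,0,0,0],[0,0,0,0,0,0],[0,0,0,0,0,0],[0,0,0,0,0,0],[0,0,0,0,0,0],[0,0,0,0,0,0],[0,0,0,0,0,0],[0,0,0,0,0,0]]' 40 20; python3 -c "
from h import *
rel(([.5145,-.201,.33],[180,0,12]))"
```

```text
time_s: 3.45
tcp_pos: [0.5144, -0.2009, 0.1661]
eef_rot: [179.9, -0.1, 12.1]
contact_force: [-0.5, -0.6, -0.6]
gripper_width: 0.0876
gripper_force: 0.0
time_s: 4.45
tcp_pos: [0.5136, -0.2009, 0.1649]
eef_rot: [180.0, -0.0, 12.1]
contact_force: [-0.1, 0.0, 5.9]
gripper_width: 0.06
gripper_force: 20.0
t 4.45 tcp [ 0.5136 -0.2009  0.1649] rot [180.   -0.   12.1] F [-0.1  0.   5.9] w 60.0 g 20.0 j [ -1.  13. -21.   0. -56. 103.]
[0.5145, -0.201, 0.33] -> [1.0, 0.4, -165.1] [0.0, -0.0, 0.002]
```

```bash
python3 -m pendant '[[0,0,-20,0,0,0],[0,0,-50,0,0,0],[0,0,-80,0,0,0],[0,0,-110,0,0,0],[0,0,-140,0,0,0],[0,0,-150,0,0,0],[0,0,-150,0,0,0],[0,0,-150,0,0,0]]'; python3 -c "
from h import *
rel(([.465,.17,.31],[180,0,.7]),([.465,.17,.25],[180,0,.7]))"
```

```text
time_s: 5.45
tcp_pos: [0.5128, -0.2005, 0.3128]
eef_rot: [-179.9, 0.1, 12.1]
contact_force: [-0.9, 0.6, -1.2]
gripper_width: 0.0595
gripper_force: 20.0
t 5.45 tcp [ 0.5128 -0.2005  0.3128] rot [-1.799e+02  1.000e-01  1.210e+01] F [-0.9  0.6 -1.2] w 59.5 g 20.0 j [ -1.   7.  -9.  -0. -75. 103.]
[0.465, 0.17, 0.31] -> [30.9, -372.3, 3.2] [-0.001, 0.002, 0.199]
[0.465, 0.17, 0.25] -> [31.0, -372.2, 63.2] [-0.001, 0.002, 0.199]
```

```bash
python3 -m pendant '[[2,-20,3,0,0,0.02],[5,-55,3,0,0,0.04],[8,-90,3,0,0,0.06],[11,-130,3,0,0,0.08],[14,-170,3,0,0,0.1],[17,-210,3,0,0,0.12],[21,-250,3,0,0,0.14],[24,-290,3,0,0,0.16],[28,-330,3,0,0,0.18],[30,-357,3,0,0,0.199],[31,-372,3,0,0,0.199],[31,-372,20,0,0,0.199],[31,-372,40,0,0,0.199],[31,-372,55,0,0,0.199],[31,-372,63,0,0,0.199],[31,-372,63,0,0,0.199],[31,-372,63,0,0,0.199]]'; python3 -c "
from h import *
rel(([.465,.17,.25],[180,0,.7]),([.465,.17,.145],[180,0,.7]))
cv2.imwrite('pics/b.png',np.hstack([cv2.resize(r.capture(n)[y:y+150,x:x+100],(400,600),interpolation=cv2.INTER_CUBIC)for n,x,y in(('top',200,180),('side',380,150))])[:,:,::-1])"
```

```text
time_s: 7.58
tcp_pos: [0.4661, 0.1696, 0.2522]
eef_rot: [-180.0, -0.0, 0.7]
contact_force: [0.5, 0.7, -1.8]
gripper_width: 0.0602
gripper_force: 20.0
t 7.58 tcp [0.4661 0.1696 0.2522] rot [-180.    -0.     0.7] F [ 0.5  0.7 -1.8] w 60.2 g 20.0 j [ 43.   3. -21.   0. -66.  48.]
[0.465, 0.17, 0.25] -> [-1.1, -0.5, 2.2] [-0.0, -0.001, -0.0]
[0.465, 0.17, 0.145] -> [-1.2, -0.4, 107.2] [-0.0, -0.001, -0.0]
```

View pics/b.png

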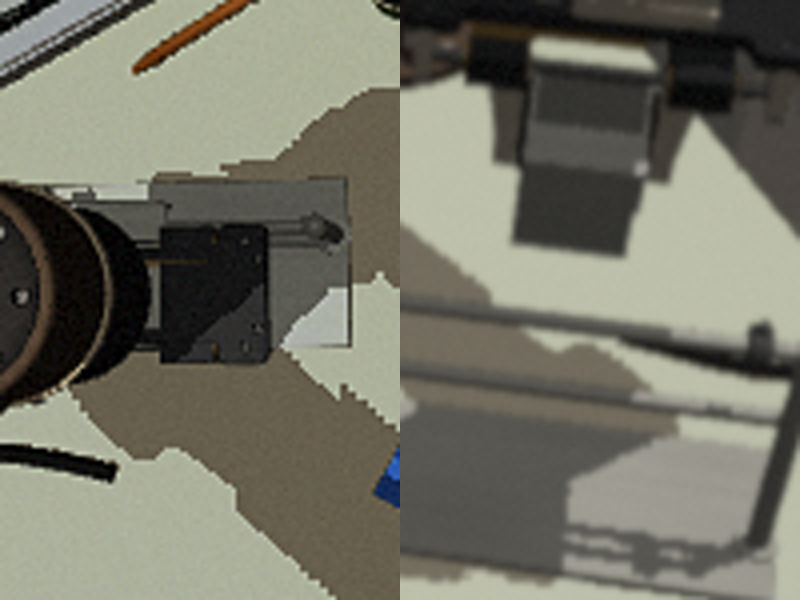

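The caddy is held upright above the rail: flange far edge from (525,162) to (641,170) in the right crop, collar at (760,345). I'll check it against prediction.

```bash
python3 -c "
from h import *
t=r.get_state()['tcp_pos']
for d in([.055,-.03,.023],[.055,.03,.023],[.055,-.03,-.002],[.055,.03,-.002],[.025,0,-.057]):
    q=PM('side')@np.r_[t+d,1];q=q[:2]/q[2];print(((q-[380,150])*4+[400,0]).round(0))
print(ray('side',(125/4+380,150+162/4),t[2]+.023)-t,ray('side',(241/4+380,150+170/4),t[2]+.023)-t)
"
```

```text
[519. 155.]
[643. 171.]
[513. 194.]
[635. 211.]
[564. 247.]
[ 0.05976244 -0.02670924  0.023     ] [0.05423831 0.02892657 0.023     ]
```

```bash
python3 -m pendant '[[-1,0,15,0,0,0],[-1,0,35,0,0,0],[-1,0,55,0,0,0],[-1,0,70,0,0,0],[-1,0,85,0,0,0],[-1,0,95,0,0,0],[-1,0,102,0,0,0],[-1,0,105,0,0,0],[-1,0,105,0,0,0],[-1,0,105,0,0,0]]'; python3 -c "
from h import *
rel(([.465,.17,.145],[180,0,.7]))
cv2.imwrite('pics/c.png',cv2.resize(r.capture('side')[180:300,360:500],(700,600),interpolation=cv2.INTER_CUBIC)[:,:,::-1])"
```

```text
time_s: 8.93
tcp_pos: [0.465, 0.1696, 0.147]
eef_rot: [-180.0, -0.0, 0.7]
contact_force: [-0.1, 0.1, -1.0]
gripper_width: 0.06
gripper_force: 20.0
t 8.93 tcp [0.465  0.1696 0.147 ] rot [-180.    -0.     0.7] F [-0.1  0.1 -1. ] w 60.0 g 20.0 j [ 43.   9. -29.   0. -52.  48.]
[0.465, 0.17, 0.145] -> [0.0, -0.4, 2.0] [-0.0, -0.001, 0.0]
```

View pics/c.png

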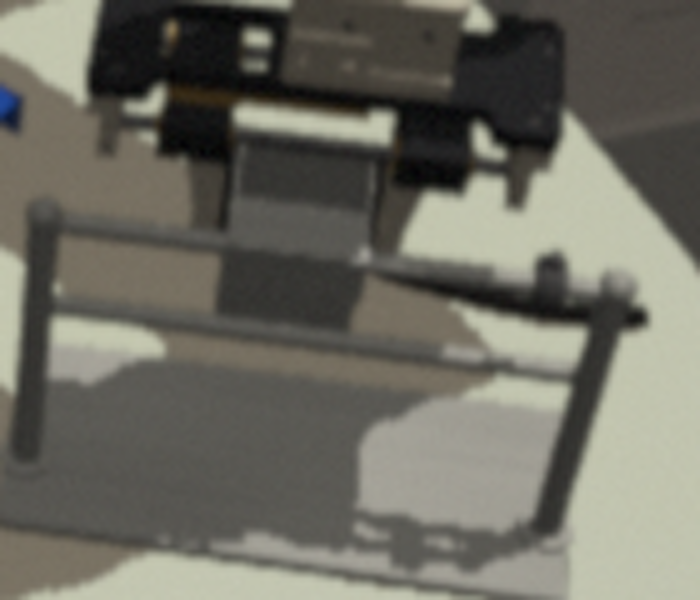

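The lip hides the rail between (230,245) and (365,250), so the caddy is hooked over it, with the collar well away at (550,280). Now I slide it.

```bash
python3 -m pendant '[[0,0,1,0,0,0],[0,-8,1,0,0,0],[0,-20,1,0,0,0],[0,-32,1,0,0,0],[0,-44,1,0,0,0],[0,-52,1,0,0,0],[0,-58,1,0,0,0],[0,-61,1,0,0,0],[0,-61,1,0,0,0],[0,-61,1,0,0,0]]'; python3 -m pendant '[[0,-1,0,0,0,0],[0,-2,0,0,0,0],[0,-3,0,0,0,0],[0,-3,0,0,0,0]]'
```

```text
time_s: 10.22
tcp_pos: [0.464, 0.2302, 0.1456]
eef_rot: [180.0, 0.0, 0.7]
contact_force: [-0.3, -1.0, -1.7]
gripper_width: 0.0602
gripper_force: 20.0
time_s: 10.72
tcp_pos: [0.464, 0.2335, 0.1456]
eef_rot: [180.0, 0.0, 0.7]
contact_force: [0.2, 0.4, -1.5]
gripper_width: 0.0603
gripper_force: 20.0
```

```bash
python3 -m pendant '[[0,-1,0,0,0,0],[0,-2,0,0,0,0],[0,-3,0,0,0,0],[0,-3,0,0,0,0]]';python3 -m pendant '[[0,-1,0,0,0,0],[0,-2,0,0,0,0],[0,-2,0,0,0,0]]';python3 -m pendant '[[0,-1,0,0,0,0],[0,-2,0,0,0,0],[0,-2,0,0,0,0]]'
```

```text
time_s: 11.22
tcp_pos: [0.4639, 0.2365, 0.1456]
eef_rot: [180.0, -0.0, 0.7]
contact_force: [0.0, 1.1, -1.9]
gripper_width: 0.0597
gripper_force: 20.0
time_s: 11.6
tcp_pos: [0.4639, 0.2385, 0.1456]
eef_rot: [-180.0, -0.0, 0.7]
contact_force: [-0.4, 0.4, -1.9]
gripper_width: 0.0599
gripper_force: 20.0
time_s: 11.98
tcp_pos: [0.4638, 0.239, 0.1456]
eef_rot: [179.9, 0.0, 0.7]
contact_force: [2.2, -7.7, 1.0]
gripper_width: 0.0601
gripper_force: 20.0
```

```bash
python3 -m pendant '[[0,0,0,0,0,0],[0,0,0,0,0,0],[0,0,0,0,0,0],[0,0,0,0,0,0],[0,0,0,0,0,0],[0,0,0,0,0,0]]' 76; python3 -c "
from h import *
rel()
cv2.imwrite('pics/d.png',cv2.resize(r.capture('side')[180:300,360:500],(700,600),interpolation=cv2.INTER_CUBIC)[:,:,::-1])"
```

```text
time_s: 12.72
tcp_pos: [0.4639, 0.2405, 0.1456]
eef_rot: [-180.0, -0.0, 0.7]
contact_force: [0.1, 0.2, 0.1]
gripper_width: 0.0763
gripper_force: 0.0
t 12.72 tcp [0.4639 0.2405 0.1456] rot [-180.    -0.     0.7] F [0.1 0.2 0.1] w 76.3 g 0.0 j [ 49.  11. -26.   0. -52.  42.]
```

View pics/d.png

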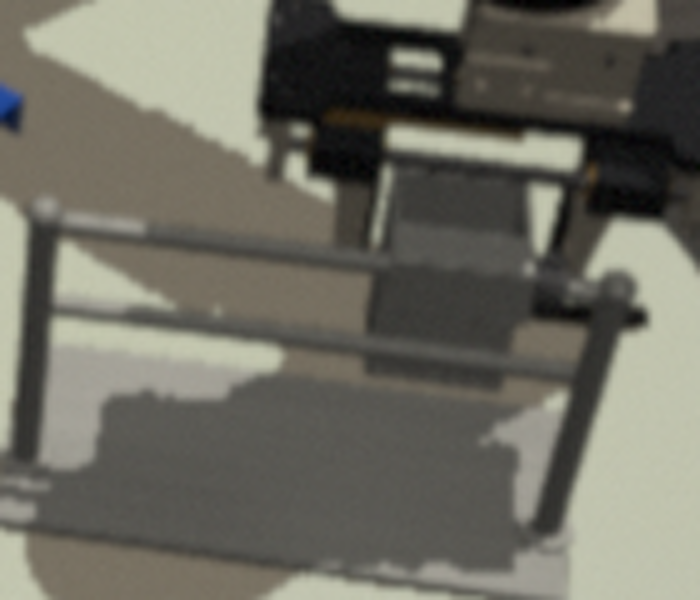

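The caddy hangs against the collar and both fingers are clear of it. I rise and go to the handle.

```bash
python3 -m pendant '[[0,0,-15,0,0,0],[0,0,-40,0,0,0],[0,0,-80,0,0,0],[0,0,-120,0,0,0],[0,0,-150,0,0,0],[0,0,-160,0,0,0],[0,0,-160,0,0,0]]'; python3 -c "
from h import *
rel(([.434,-.187,.30],[180,0,-95.4]),([.434,-.187,.24],[180,0,-95.4]))
im=r.capture('top');cv2.imwrite('pics/t1.png',im[:,:,::-1])"
```

```text
time_s: 13.65
tcp_pos: [0.4639, 0.2405, 0.3062]
eef_rot: [-179.9, -0.0, 0.7]
contact_force: [-0.2, -0.2, -1.0]
gripper_width: 0.0759
gripper_force: 0.0
t 13.65 tcp [0.4639 0.2405 0.3062] rot [-179.9   -0.     0.7] F [-0.2 -0.2 -1. ] w 75.9 g 0.0 j [ 49.   4. -13.  -0. -73.  42.]
[0.434, -0.187, 0.3] -> [-35.1, 427.1, 5.7] [-0.002, 0.0, 1.677]
[0.434, -0.187, 0.24] -> [-35.1, 427.2, 65.7] [-0.002, 0.0, 1.677]
```

```bash
python3 -m pendant '[[-2,25,5,0,0,0.1],[-4,55,5,0,0,0.22],[-7,90,5,0,0,0.35],[-10,125,5,0,0,0.49],[-13,160,5,0,0,0.63],[-16,195,5,0,0,0.77],[-19,230,5,0,0,0.91],[-22,265,5,0,0,1.05],[-25,300,5,0,0,1.19],[-28,335,5,0,0,1.33],[-31,370,5,0,0,1.47],[-33,400,5,0,0,1.59],[-35,420,5,0,0,1.66],[-35,427,5,0,0,1.677],[-35,427,5,0,0,1.677],[-35,427,30,0,0,1.677],[-35,427,60,0,0,1.677],[-35,427,66,0,0,1.677],[-35,427,66,0,0,1.677],[-35,427,66,0,0,1.677]]' 60; python3 -c "
from h import *
rel(([.434,-.187,.15],[180,0,-95.4]))
cv2.imwrite('pics/e.png',cv2.resize(r.capture('side')[130:250,190:350],(800,600),interpolation=cv2.INTER_CUBIC)[:,:,::-1])"
```

```text
time_s: 16.2
tcp_pos: [0.4348, -0.1869, 0.2407]
eef_rot: [-179.9, -0.0, -95.3]
contact_force: [0.2, 0.3, 0.7]
gripper_width: 0.06
gripper_force: 0.0
t 16.2 tcp [ 0.4348 -0.1869  0.2407] rot [-179.9   -0.   -95.3] F [0.2 0.3 0.7] w 60.0 g 0.0 j [  1.   1. -24.   0. -64.  -6.]
[0.434, -0.187, 0.15] -> [0.2, 1.0, 90.7] [-0.002, -0.0, 0.001]
```

View pics/e.png

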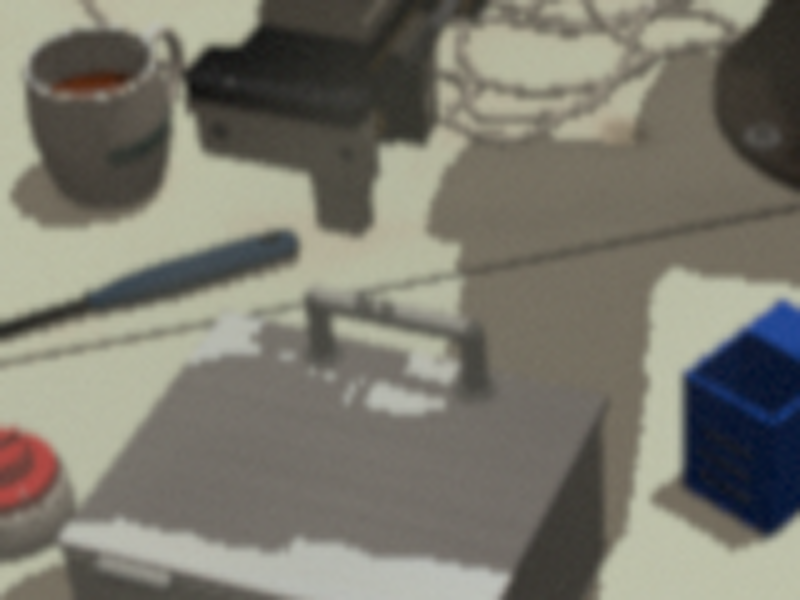

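The hinge-side finger at (345,200) stands above the bar, which runs from (315,300) to (480,325). I descend and grip it.

```bash
python3 -m pendant '[[0,1,20,0,0,0],[0,1,45,0,0,0],[0,1,70,0,0,0],[0,1,85,0,0,0],[0,1,91,0,0,0],[0,1,91,0,0,0]]' && python3 -m pendant '[[0,0,0,0,0,0],[0,0,0,0,0,0],[0,0,0,0,0,0],[0,0,0,0,0,0],[0,0,0,0,0,0],[0,0,0,0,0,0],[0,0,0,0,0,0],[0,0,0,0,0,0]]' 5 25; python3 -c "
from h import *
rel()
s=r.get_state();b=s['tcp_pos'].copy();b[2]=.143
ax=np.array([.9956,-.094,0]);hg=b+.157*ax;hg[2]=.1
for a in(10,20,30,45):
  t=np.radians(a);p=hg+ax*(-.157*np.cos(t)+.043*np.sin(t))+[0,0,.157*np.sin(t)+.043*np.cos(t)]
  R0=Ro.from_euler('xyz',s['eef_rot'],degrees=True)
  # tilt tool by half the lid angle about bin y (hinge side lean)
  yb=np.array([.094,.9956,0]);Rt=Ro.from_rotvec(yb*t*.5)
  tcp=p+Rt.apply(s['tcp_pos']-b)
  print(a,p.round(3),(R0.inv().apply(tcp-s['tcp_pos'])*1e3).round(0),(R0.inv()*Rt*R0).as_rotvec().round(3))
"
```

```text
time_s: 17.0
tcp_pos: [0.4334, -0.1869, 0.149]
eef_rot: [-180.0, -0.0, -95.4]
contact_force: [-0.5, -0.6, 0.1]
gripper_width: 0.0596
gripper_force: 0.0
time_s: 18.0
tcp_pos: [0.4343, -0.187, 0.1488]
eef_rot: [-179.9, -0.0, -95.4]
contact_force: [5.1, -2.7, -3.5]
gripper_width: 0.0109
gripper_force: 25.0
t 18.0 tcp [ 0.4343 -0.187   0.1488] rot [-179.9   -0.   -95.4] F [ 5.1 -2.7 -3.5] w 10.9 g 25.0 j [  1.   7. -32.   0. -51.  -6.]
10 [ 0.444 -0.188  0.17 ] [  0. -10. -27.] [-0.087 -0.    -0.   ]
20 [ 0.458 -0.189  0.194] [  0. -25. -51.] [-0.175 -0.    -0.   ]
30 [ 0.477 -0.191  0.216] [  0. -44. -72.] [-0.262 -0.    -0.   ]
45 [ 0.51  -0.194  0.241] [  0. -79. -98.] [-0.393 -0.    -0.   ]
```

```bash
python3 -m pendant '[[0,-2,-7,-0.022,0,0],[0,-5,-14,-0.044,0,0],[0,-8,-20,-0.065,0,0],[0,-10,-27,-0.087,0,0],[0,-10,-27,-0.087,0,0]]'; python3 -c "
from h import *
rel()"
```

```text
time_s: 18.62
tcp_pos: [0.4448, -0.1881, 0.1757]
eef_rot: [175.1, -0.0, -95.4]
contact_force: [6.5, -3.3, -6.7]
gripper_width: 0.0111
gripper_force: 25.0
t 18.62 tcp [ 0.4448 -0.1881  0.1757] rot [175.1  -0.  -95.4] F [ 6.5 -3.3 -6.7] w 11.1 g 25.0 j [  0.   9. -25.  -1. -61.  -5.]
```

```bash
python3 -m pendant '[[0,-3,-7,-0.022,0,0],[0,-6,-13,-0.044,0,0],[0,-13,-25,-0.088,0,0],[0,-21,-37,-0.132,0,0],[0,-30,-48,-0.175,0,0],[0,-38,-56,-0.208,0,0],[0,-46,-63,-0.241,0,0],[0,-54,-70,-0.274,0,0],[0,-59,-74,-0.295,0,0],[0,-62.5,-77,-0.306,0,0],[0,-62.5,-77,-0.306,0,0],[0,-62.5,-77,-0.306,0,0],[0,-62.5,-77,-0.306,0,0]]'; python3 -c "
from h import *
rel()
cv2.imwrite('pics/f.png',cv2.resize(r.capture('side')[120:330,190:510],(800,525),interpolation=cv2.INTER_CUBIC)[:,:,::-1])
im=r.capture('top');cv2.imwrite('pics/t2.png',im[:,:,::-1])"
```

```text
time_s: 20.25
tcp_pos: [0.5107, -0.1954, 0.2463]
eef_rot: [157.3, -0.1, -95.4]
contact_force: [-1.4, -7.0, -3.6]
gripper_width: 0.011
gripper_force: 25.0
t 20.25 tcp [ 0.5107 -0.1954  0.2463] rot [ 1.573e+02 -1.000e-01 -9.540e+01] F [-1.4 -7.  -3.6] w 11.0 g 25.0 j [ -1.  22.  -0.  -1. -91.  -4.]
```

View pics/f.png

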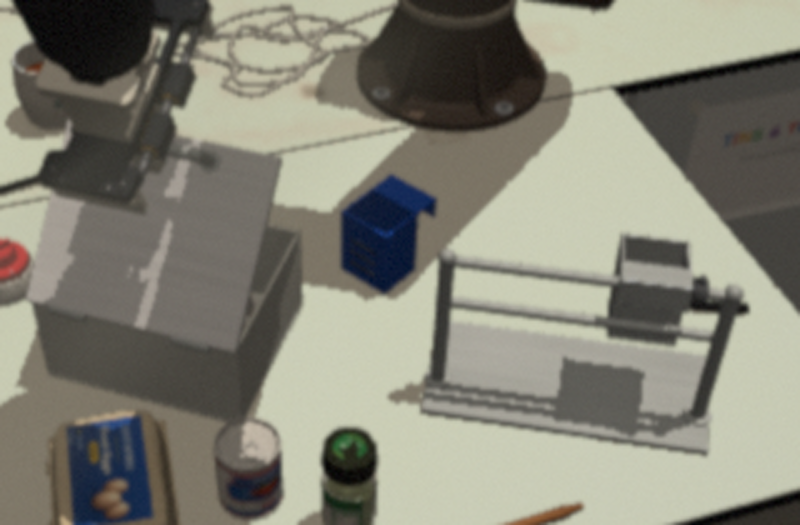

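The lid is raised, its front +y corner at about (280,153). The caddy hangs upright touching the collar at (697,290). Now I check the lid angle from that corner.

```bash
python3 -c "
from h import *
t=r.get_state()['tcp_pos'];ax=np.array([.9956,-.094,0])
h=np.array([.5995,-.102,.1])
for a in(39,42,45,48,51):
  c,s=np.cos(np.radians(a)),np.sin(np.radians(a))
  o=[]
  for th in(0,.008):
    q=PM('side')@np.r_[h+ax*(-.17*c+th*s)+[0,0,.17*s+th*c],1];q=q[:2]/q[2];o.append(((q-[190,120])*2.5).round(0))
  print(a,o)
b=t-Ro.from_rotvec(np.array([.094,.9956,0])*.393).apply([0,0,.006]);d=b-[.590,-.202,.1]
print(np.degrees(np.arctan2(d[2],-d@ax)-np.arctan2(.043,.157)),np.hypot(d[2],d@ax))
rel()"; python3 -m pendant '[[0,0,0,0,0,0],[0,0,0,0,0,0],[0,0,0,0,0,0],[0,0,0,0,0,0],[0,0,0,0,0,0],[0,0,0,0,0,0],[0,0,0,0,0,0],[0,0,0,0,0,0]]'
```

```text
39 [array([285., 162.]), array([283., 160.])]
42 [array([282., 160.]), array([280., 158.])]
45 [array([280., 158.]), array([277., 157.])]
48 [array([277., 157.]), array([275., 156.])]
51 [array([274., 156.]), array([272., 156.])]
44.488004881416984 0.16289343412717686
t 20.35 tcp [ 0.5106 -0.1953  0.2463] rot [ 1.573e+02 -1.000e-01 -9.540e+01] F [-0.6 -7.5 -2.6] w 11.3 g 25.0 j [ -1.  22.  -0.  -1. -91.  -4.]
time_s: 21.35
tcp_pos: [0.5107, -0.1954, 0.2463]
eef_rot: [157.3, -0.1, -95.4]
contact_force: [-1.0, -6.9, -3.2]
gripper_width: 0.0112
gripper_force: 25.0
```

The lid is at about 44.5°, radius 163 mm as it should be, and holding steady. I hand in the job.

```bash
python3 -c "
from plant import r
print(r.close_job())"
```

```text
the job is handed in; nothing more can be done
None
```

The job is handed in, with no verdict returned: the caddy hangs against the stop collar, let go, and the gripper holds the lid steady at a measured 44.5° or so, after about 21 s of the 64 s allowed.

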